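# Turn a small engine just past top dead centre for valve setting

### The job

The small engine on the bench is waiting to have its valves set. Take the black handle on its dark steel flywheel and turn the flywheel slowly clockwise (seen from above), through the stiff compression stroke, until the resistance has eased and the red pointer stands over the yellow sector just past the white top-dead-centre mark; do not run past the sector, and let go there. Leave the blue turntable, which has a like handle, as it is.

Things in the scene. Friction and masses are not known exactly. Their poses are not given: they have to be found in the camera images.
- engine: small engine bolted to the bench, finned cylinder pointing to its +x. Origin: on the flywheel's upright axis at bench height; z up; x to the cylinder and the red pointer, which stands at the wheel's rim (top 157 mm above the bench). The dark steel flywheel lies level on top: 200 mm across, upper face 150 mm above the bench, hub 44 mm across rising to 160 mm, its nut to 168 mm.
- flywheel (a joint): flywheel angle, rad, grows clockwise seen from above. 0: top dead centre, white mark under the red pointer; yellow sector under it from 0.09 to 0.61. Starts at -1.9 to -1.1. It stays where let go. Push needed at the handle: about 5 N, rising from -1.1 to 8 N near -0.65, 5 N at 0, 1 N near 0.65.
- flywheel_handle (a point): upright black handle on the flywheel, 24 mm thick, 58 mm tall, 70 mm from the wheel's axis, on a 28 mm washer; spins freely about itself, so a gripper need not turn with the wheel. Point: on its axis, 186 mm above the bench (foot 153, top 211 mm). Seen from above it stands (110 degrees minus the flywheel angle) counterclockwise from the engine's +x.
- turntable_handle (a point): bystander, leave alone: like black handle, 24 mm thick, 58 mm tall, 70 mm off the axis of a blue turntable (200 mm across, upper face 71 mm above the bench; turns easily). Point: on the handle's axis, 104 mm above the bench.

How it is judged:
On the way:
1. the flywheel is turned clockwise over the compression peak (value of joint flywheel above -0.5 rad).
At the end, for the whole second after the job is handed in: The engine's flywheel stands still, let go, between 0.05 and 0.65 rad (3 to 37 degrees) past top dead centre, the red pointer over the yellow sector; the turntable's handle is within 20 mm of where it was (value of joint flywheel between 0.05 and 0.65 rad and velocity of joint flywheel between -0.05 and 0.05 rad/s and distance of turntable_handle from where it was at the start of the episode below 0.02 m); the robot touches nothing.
It fails at once if the flywheel is run well past the yellow sector (more than 0.87 rad, 50 degrees, past top dead centre) (value of joint flywheel above 0.87 rad).
It fails at once if the turntable is turned (its handle moved more than 20 mm) (distance of turntable_handle from where it was at the start of the episode above 0.02 m).
It fails at once if the flywheel is spun instead of turned slowly (faster than 3 rad/s, about half a turn a second) (velocity of joint flywheel above 3 rad/s).
It also fails if it takes over 40 s, if anything falls off the work surface, if the arm or the gripper's body presses on something with over 40 N, if the wrist force passes 120 N, or if a joint passes its speed limit or range.

### The arm

A 6-joint arm with a two-finger parallel gripper is mounted at the origin on the work surface. World frame = base frame: x ahead of the robot, y to its left, z up, the work surface at z = 0. Lengths are in m, angles in rad, forces in N, time in s.
With the tool pointing down it reaches from about 0.3 to 0.75 m from the base axis. Payload 8.5 kg.
Tool frame: the origin (TCP) lies on the front face of the gripper's body, between the roots of the fingers; the fingertips stand 64 mm ahead of it and the grasp point (between the pads) lies 45 mm ahead of it (ctrl.tips_ahead is the distance from the TCP to the fingertips, in m); y points along the fingers, x is the direction in which the jaws open and shut, and the axes are right-handed (so a half turn about y gives the same grasp; the last joint's range is limited). The gripper opens to 88 mm and grips with 3 to 60 N. Pads are 18 mm wide; open, the fingers measure 123 mm over their backs; the gripper's body (75 mm by 187 mm) begins 45 mm behind the grasp point.
Start: joints at [0.938, 0.381, 1.297, -0, 1.464, -0.215], TCP at [0.223, 0.503, 0.303] pointing down, gripper open.
Joint ranges: [-3.11, 3.11], [-0.89, 2.33], [0.22, 2.48], [-1.42, 4.56], [0.17, 2.85], [-2.88, 2.88]. Speed limits (rad/s): [2.39, 2.39, 3.14, 3.14, 3.14, 3.14].

### API

Orientations are given as a unit quaternion [w, x, y, z].
In Python, from cell import ctrl gives the robot as it stands. The module is installed in compiled form; this text tells all that it offers.
- The arm moves only by the tool apply_moves, never from a script. Its argument "increments" is a list of rows, each a list of 3 entries, a list of its own where there are three numbers: the shift along the tool's x, y, z in m, then the turn, a rotation vector about the tool's x, y, z in degrees, then the opening, from 0 (shut) to 1 (fully open). A call has 1 to 8 rows; each row shifts and turns the pose as measured when the row begins, along the tool's axes as they then stand; what a row does not reach is not made up. A row lasts 1/8 s, in which the tool goes at most 62.5 mm and 10.7 degrees, less where a joint would pass 70% of its speed; a pose out of reach is approached as far as the arm can. A call is refused whole if a number of a shift passes 0.0625 or a number of a turn 10.7, either way. A call with a gripper value outside its range is refused whole. The fingers move at their own pace and stop on an object; the grip force is fixed at half the most. Time passes only in rows, so rows that do not move let the fingers close. It gives the time, the measured TCP pose, the force and the opening at its end, in the units of the state.
- ctrl.get_state(): the state, without advancing time (a new reading comes with each control period).
- ctrl.camera(name): name is "side" or "top"; returns (picture, depth): 420x560x3 uint8, blue, green, red; 420x560 float32, m along the optical axis (not along the pixel's ray), 0 where there is no reading.
- ctrl.camera_params(name): a dict with "mtx" (3x3 intrinsics, pixels), "position" and "orientation" of the camera in the world. Camera axes: x right, y up, looking along -z (the intrinsics and any distortion apply to the point x, -y, -z); pixel columns grow to the right and rows downward; lengths in m; the calibration is good to about 2 mm. A picture is of the moment at which its call begins. camera_params takes no time and is no camera call.
- ctrl.close_job(): hands the job in, once; it reports no verdict.
The state is a dict: "time_s": time; "q": joint angles; "qvel": joint speeds; "joint_torque": joint torques, N m; "ee_pos": TCP position; "tool_rot": TCP orientation; "ft_force": force on the tool from outside, world axes, zero at the start; "torque": the same for the moment, N m; "grip_width": opening from 0.0 (shut) to 1.0 (fully open).
Only numpy, scipy, OpenCV 4.12 (cv2) and the standard library are available. Lean on these libraries where they do the work, as an engineer would, in place of code of your own. Each camera call takes 0.05 s, during which the arm holds its last target.

## Working session

There is one attempt and no reset: what is moved stays moved. The work goes in short steps, Python scripts to look and compute and a tool call to move; the robot and the scene stay as the last step left them, time stands still between calls to the robot, and variables do not carry over. Pictures are saved under pics/ and viewed, and the job is handed in when it is done.

Besides the shell and the picture viewer there is one more tool, called after "Emit:" as name([rows], argument=value, ...), one row to a line, values as JSON. apply_moves: Moves the arm, as the interface text tells. Its arguments: {"type":"object","properties":{"increments":{"type":"array","items":{"type":"array"}}},"required":["increments"]}

```bash
mkdir -p pics
cat > h.py <<'E'
import numpy as np,cv2
from scipy.spatial.transform import Rotation as R
from cell import ctrl
def rot(q): return R.from_quat([q[1],q[2],q[3],q[0]])
def ray(name,uv):
    p=ctrl.camera_params(name);K=np.array(p["mtx"])
    d=np.linalg.inv(K)@np.array([uv[0],uv[1],1.]); d=np.array([d[0],-d[1],-d[2]])
    return np.array(p["position"]),rot(p["orientation"]).apply(d)
def onplane(name,uv,z):
    o,d=ray(name,uv); return o+d*(z-o[2])/d[2]
def pts(name,depth):
    p=ctrl.camera_params(name);K=np.array(p["mtx"])
    v,u=np.mgrid[:depth.shape[0],:depth.shape[1]]
    P=np.stack([(u-K[0,2])/K[0,0]*depth,-(v-K[1,2])/K[1,1]*depth,-depth],-1)
    return (rot(p["orientation"]).apply(P.reshape(-1,3))+p["position"]).reshape(P.shape)
E
python3 - <<'E'
from h import *
for n in("top","side"):
    im,d=ctrl.camera(n); cv2.imwrite(f"pics/{n}0.png",im); np.savez(f"{n}0.npz",im=im,d=d)
    print(n,ctrl.camera_params(n))
s=ctrl.get_state(); print(s, ctrl.tips_ahead)
E
```

```text
top {'mtx': array([[505.23156883,   0.        , 280.97251669],
       [  0.        , 505.23156883, 209.40091406],
       [  0.        ,   0.        ,   1.        ]]), 'position': array([0.36435018, 0.02147724, 1.06413671]), 'orientation': array([-0.70191352, -0.05390789,  0.04753405,  0.70862675])}
side {'mtx': array([[381.92853092,   0.        , 279.99116059],
       [  0.        , 381.92853092, 209.33003415],
       [  0.        ,   0.        ,   1.        ]]), 'position': array([0.30300089, 0.47931483, 0.61714145]), 'orientation': array([-0.20768126, -0.08696016,  0.38490624,  0.89507185])}
{'time_s': 0.1, 'q': array([ 9.37694602e-01,  3.81129115e-01,  1.29814539e+00, -1.79283425e-05,
        1.46361417e+00, -2.15304580e-01]), 'qvel': array([-0.00110073, -0.00065935, -0.00341182, -0.00093111, -0.00187227,
        0.00025986]), 'joint_torque': array([ 4.04261678e-03, -4.38643706e+01, -2.24913794e+01,  7.15252245e-02,
        3.41729878e-02, -3.06448533e-05]), 'ee_pos': array([0.22306657, 0.50254885, 0.30221255]), 'tool_rot': array([-0.59265291,  0.59298856,  0.38501276, -0.3858656 ]), 'ft_force': array([ 0.8104311 ,  0.30076264, -0.07041856]), 'torque': array([-0.02372646,  0.04973343,  0.00464401]), 'grip_width': 0.9987653919130257} 0.064
```

View pics/top0.png

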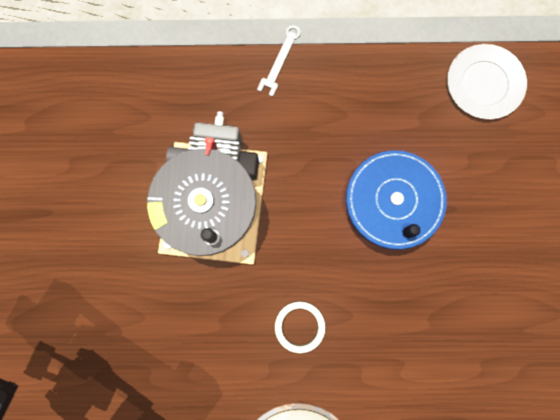

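View pics/side0.png

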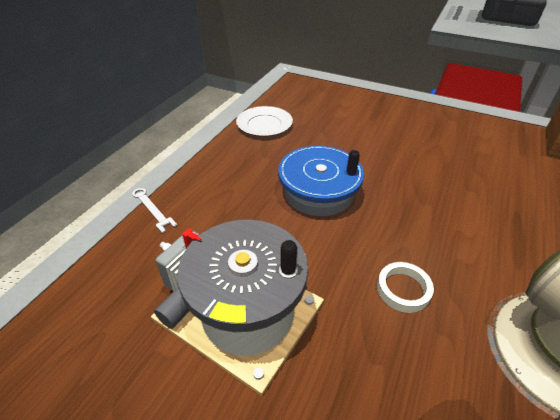

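Top view: flywheel hub is near (201,200), its handle's top at (208,236), the red pointer at (209,147), the white mark at (155,199) and the yellow sector at (157,214). The turntable handle is at (412,231), well away. The side view agrees.

Run:
```python
from h import *
z=np.load("top0.npz");im=z["im"];d=z["d"];P=pts("top",d)
hsv=cv2.cvtColor(im,cv2.COLOR_BGR2HSV)
H=P[...,2]
def comp(m,name,zz):
    n,l,st,c=cv2.connectedComponentsWithStats(m.astype(np.uint8))
    for i in range(1,n):
        if st[i,4]>15: print(name,st[i],c[i].round(1),"plane",onplane("top",c[i],zz).round(4),"depth z",np.median(H[l==i]).round(4),np.median(P[l==i],0).round(4))
roi=np.zeros(H.shape,bool);roi[100:270,130:280]=1
comp(roi&(hsv[...,0]>22)&(hsv[...,0]<34)&(hsv[...,1]>120)&(hsv[...,2]>150),"yellow",.15)
comp(((hsv[...,0]<8)|(hsv[...,0]>172))&(hsv[...,1]>180)&(hsv[...,2]>120)&roi,"red",.157)
comp(roi&(H>.195)&(H<.23),"handletop",.211)
w=roi&(H>.142)&(H<.155)
x,y=P[w][:,0],P[w][:,1]
c,r=cv2.minEnclosingCircle(P[w][:,:2].astype(np.float32));print("circle",c,r)
# rim contour fit on disc plane
m=(roi&(H>.142)).astype(np.uint8);m=cv2.morphologyEx(m,cv2.MORPH_OPEN,np.ones((7,7)))
cs=max(cv2.findContours(m,0,1)[0],key=cv2.contourArea)[:,0]
e=cv2.fitEllipse(cs);print(e,onplane("top",e[0],.15))
comp((H>.09)&(H<.13)&(np.arange(560)[None]>330),"tt",.133)
# side
z=np.load("side0.npz");im=z["im"];Ps=pts("side",z["d"]);H=Ps[...,2]
m=(H>.16)&(H<.22)&(np.arange(560)[None]>260)&(np.arange(560)[None]<320)&(np.arange(420)[:,None]>200)
m&=im.max(2)<60
Q=Ps[m];print("side handle",len(Q),np.median(Q,0),Q.min(0),Q.max(0))
```

```text
handletop [200 228  15  14 161] [206.9 234.5] plane [0.446  0.1547 0.211 ] depth z 0.2116 [0.4464 0.1544 0.2116]
circle (0.5224509835243225, 0.17569096386432648) 0.10802765190601349
((200.72720336914062, 201.7401885986328), (105.93590545654297, 108.26142120361328), 58.979270935058594) [0.51226599 0.17628477 0.15      ]
tt [403 224  17  14 130] [410.4 230.7] plane [ 0.4568 -0.2093  0.133 ] depth z 0.1246 [ 0.458  -0.2109  0.1246]
side handle 462 [0.44320051 0.16225036 0.19640719] [0.43496658 0.14591136 0.16009959] [0.45531125 0.16700703 0.21345064]
```

Run:
```python
from h import *
z=np.load("top0.npz");im=z["im"];d=z["d"]
hsv=cv2.cvtColor(im,cv2.COLOR_BGR2HSV).astype(int)
for uv in((157,214),(209,147),(200,200),(155,199)): print(uv,hsv[uv[1],uv[0]],im[uv[1],uv[0]])
roi=np.zeros(d.shape,bool);roi[100:270,130:280]=1
P=pts("top",d)
b=im.astype(int)
for nm,m,zz in(("yel",(np.minimum(b[...,1],b[...,2])-b[...,0]>90)&(b[...,1]>130)&roi&(P[...,2]>.12),.15),("red",(b[...,2]-np.maximum(b[...,1],b[...,0])>100)&roi&(P[...,2]>.1),.157)):
    n,l,st,c=cv2.connectedComponentsWithStats(m.astype(np.uint8))
    for i in range(1,n):
        if st[i,4]>8: print(nm,st[i],c[i],onplane("top",c[i],zz),onplane("top",c[i],.168),np.median(P[l==i],0))
    if nm=="red":
        ys,xs=np.nonzero(m)
        for v in np.unique(ys): print(v,xs[ys==v].min(),xs[ys==v].max(),onplane("top",(xs[ys==v].mean(),v),.157).round(4))
```

```text
(157, 214) [ 30  67 254] [187 254 254]
(209, 147) [  3 135 255] [120 135 255]
(200, 200) [ 29  79 254] [175 252 254]
(155, 199) [105   4 249] [249 247 245]
yel [148 209   3  12  14] [148.85714286 214.64285714] [0.48933562 0.27102957 0.15      ] [0.48687457 0.26611571 0.168     ] [0.48934489 0.27027229 0.15189439]
yel [151 222   6   7  10] [153.1 225.8] [0.46871673 0.26268116 0.15      ] [0.46666168 0.25793168 0.168     ] [0.46723271 0.2618406  0.15300746]
red [205 138   9  17  76] [208.78947368 144.55263158] [0.61819762 0.16164522 0.157     ] [0.61511945 0.15994553 0.168     ] [0.61868985 0.16254522 0.15774821]
138 206 212 [0.6307 0.1614 0.157 ]
139 206 213 [0.6288 0.1599 0.157 ]
140 206 213 [0.6269 0.1586 0.157 ]
141 205 213 [0.625  0.1613 0.157 ]
142 206 213 [0.6231 0.1603 0.157 ]
143 207 211 [0.6212 0.1613 0.157 ]
144 207 211 [0.6192 0.1613 0.157 ]
145 207 211 [0.6173 0.1612 0.157 ]
146 206 211 [0.6154 0.1621 0.157 ]
147 207 211 [0.6135 0.1612 0.157 ]
148 206 210 [0.6116 0.163  0.157 ]
149 206 210 [0.6097 0.163  0.157 ]
150 207 209 [0.6078 0.163  0.157 ]
151 207 208 [0.606  0.1639 0.157 ]
152 207 208 [0.6041 0.1639 0.157 ]
153 206 208 [0.6022 0.1648 0.157 ]
154 207 207 [0.6003 0.1647 0.157 ]
```

Run:
```python
from h import *
z=np.load("top0.npz");im=z["im"];d=z["d"];b=im.astype(int);P=pts("top",d)
roi=np.zeros(d.shape,bool);roi[185:215,185:216]=1
m=roi&(np.minimum(b[...,1],b[...,2])-b[...,0]>45)
v,u=np.nonzero(m);c0=onplane("top",(u.mean(),v.mean()),.168);print("nut",len(u),u.mean(),v.mean(),c0)
C=c0[:2]
roi[:]=0;roi[170:270,140:270]=1
# lower half rim: outermost disc points per direction on plane .15
Q=P[roi&(abs(P[...,2]-.15)<.008)][:,:2]
a=np.arctan2(*(Q-C).T[::-1]);r=np.hypot(*(Q-C).T)
E=[]
for t in np.arange(-np.pi,np.pi,.1):
    k=(abs(a-t)<.05)
    if k.sum()>10 and r[k].max()>.085: E.append(Q[k][r[k].argmax()])
E=np.array(E);A=np.c_[2*E,np.ones(len(E))];s=np.linalg.lstsq(A,(E**2).sum(1),rcond=None)[0]
print("rim",len(E),s[:2],np.sqrt(s[2]+s[0]**2+s[1]**2))
Hh=np.array([.446,.1547])
for c in(C,s[:2]):
    px=np.arctan2(.1635-c[1],.608-c[0]);ha=np.arctan2(*(Hh-c)[::-1])
    print("ptr",np.degrees(px),"dist",np.hypot(*(np.array([.608,.1635])-c)),"handle",np.degrees(ha),np.hypot(*(Hh-c)),"theta",np.radians(110)-((ha-px)%(2*np.pi)))
# mark
for uv in((155,199),): 
    p=onplane("top",uv,.15)[:2];print("mark",np.degrees(np.arctan2(*(p-C)[::-1])))
s=ctrl.get_state();M=rot(s["tool_rot"]).as_matrix();print(M.round(3),s["ee_pos"])
```

```text
nut 98 199.89795918367346 199.46938775510205 [0.51350912 0.17478927 0.168     ]
rim 47 [0.51280003 0.17632725] 0.09872256918774863
ptr -6.813103779212157 dist 0.09516287781776925 handle -163.42811924234377 0.07043479773438392 theta -1.629875452092345
ptr -7.673823430440594 dist 0.09606025666275218 handle -162.0600610086773 0.0702138309544438 theta -1.6687749644793968
mark 86.84182209599408
[[ 0.406 -0.001 -0.914]
 [ 0.914 -0.001  0.406]
 [-0.001 -1.     0.   ]] [0.22306657 0.50254885 0.30221255]
```

Checks agree: handle radius is 70 mm, the top is at z=0.2116, and the angle is about −1.65 by both handle and white mark. Next I move above the handle, keeping the orientation, since the handle spins freely.

Emit:
apply_moves([
  [[-0.028,0,-0.043],[0,0,0],1],
  [[-0.028,0,-0.043],[0,0,0],1],
  [[-0.028,0,-0.043],[0,0,0],1],
  [[-0.028,0,-0.043],[0,0,0],1],
  [[-0.028,0,-0.043],[0,0,0],1],
  [[-0.028,0,-0.043],[0,0,0],1],
  [[-0.028,0,-0.043],[0,0,0],1],
  [[0,0,0],[0,0,0],1],
])

```text
time_s: 1.1
ee_pos: [0.4239, 0.1921, 0.2999]
tool_rot: [-0.592, 0.593, 0.384, -0.388]
ft_force: [0.5, 0.0, 1.1]
grip_width: 1.0
```

```bash
cat > go.py <<'E'
from h import *
import sys
s=ctrl.get_state();M=rot(s["tool_rot"]).as_matrix()
t=np.array([float(a) for a in sys.argv[1:4]])
print("t",s["time_s"],"pos",s["ee_pos"].round(4),"F",s["ft_force"].round(1),"w",round(s["grip_width"],3),"q",s["q"].round(2));print("yaxis",M[:,1].round(3),"xaxis",M[:,0].round(3))
print("tool delta",(M.T@(t-s["ee_pos"])).round(4))
E
python3 go.py .446 .155 .302
```

```text
t 1.1 pos [0.4239 0.1921 0.2999] F [0.5 0.  1.1] w 1.0 q [ 0.17  0.24  1.52 -0.    1.39 -0.98]
yaxis [-0.004 -0.003 -1.   ] xaxis [ 0.404  0.915 -0.005]
tool delta [-0.025  -0.002  -0.0352]
```

Emit:
apply_moves([
  [[-0.013,0,-0.018],[0,0,0],1],
  [[-0.012,0,-0.017],[0,0,0],1],
  [[0,0,0],[0,0,0],1],
])

```text
time_s: 1.48
ee_pos: [0.4451, 0.1557, 0.2993]
tool_rot: [0.593, -0.592, -0.384, 0.389]
ft_force: [-0.7, 0.5, 1.0]
grip_width: 0.999
```

```bash
python3 go.py .446 .155 .234
python3 - <<'E'
from h import *
for n in("top","side"):
    im,d=ctrl.camera(n); cv2.imwrite(f"pics/{n}1.png",im)
E
```

```text
t 1.475 pos [0.4451 0.1557 0.2993] F [-0.7  0.5  1. ] w 0.999 q [ 0.09  0.25  1.51 -0.    1.39 -1.07]
yaxis [-0.007 -0.002 -1.   ] xaxis [ 0.403  0.915 -0.005]
tool delta [ 0.0001  0.0653 -0.0015]
```

View pics/side1.png

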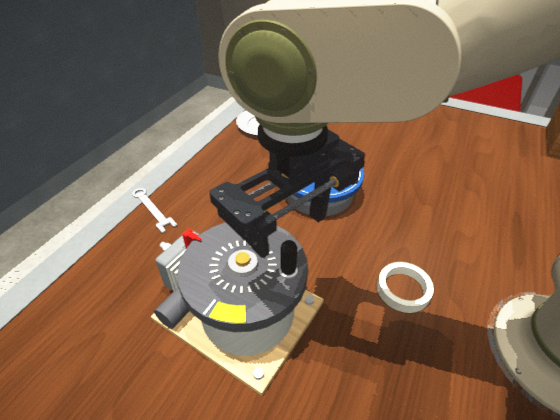

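The open fingertips, at about (260,245) and (320,215), straddle the line above the handle top at (289,243). I'll descend.

Emit:
apply_moves([
  [[0,0.022,0],[0,0,0],1],
  [[0,0.022,0],[0,0,0],1],
  [[0,0.02,0],[0,0,0],1],
  [[0,0,0],[0,0,0],1],
])

```text
time_s: 2.08
ee_pos: [0.4417, 0.1604, 0.2344]
tool_rot: [0.592, -0.59, -0.386, 0.39]
ft_force: [-0.4, -0.5, 0.4]
grip_width: 0.998
```

```bash
python3 go.py .446 .155 .234
python3 - <<'E'
from h import *
for n in("top","side"):
    im,d=ctrl.camera(n); cv2.imwrite(f"pics/{n}2.png",im)
E
```

```text
t 2.075 pos [0.4417 0.1604 0.2344] F [-0.4 -0.5  0.4] w 0.998 q [ 0.1   0.31  1.62 -0.    1.21 -1.07]
yaxis [-0.006 -0.001 -1.   ] xaxis [ 0.397  0.918 -0.004]
tool delta [-0.0033  0.0003 -0.0061]
```

View pics/side2.png

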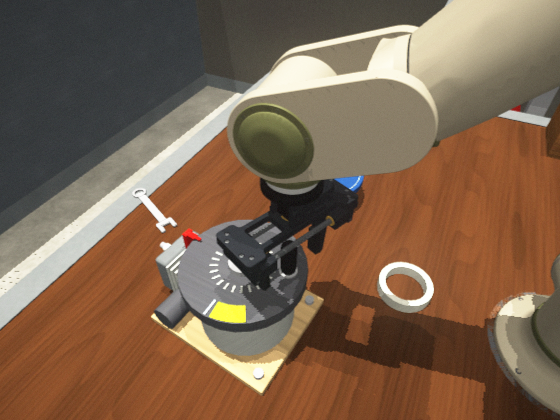

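The handle at (289,258) stands between the fingers. I correct the few mm of drift, then close.

Emit:
apply_moves([
  [[-0.003,0,-0.006],[0,0,0],1],
  [[0,0,0],[0,0,0],0],
  [[0,0,0],[0,0,0],0],
  [[0,0,0],[0,0,0],0],
  [[0,0,0],[0,0,0],0],
  [[0,0,0],[0,0,0],0],
])

```text
time_s: 2.92
ee_pos: [0.4475, 0.1551, 0.2378]
tool_rot: [-0.591, 0.592, 0.388, -0.388]
ft_force: [-0.1, 0.3, 0.7]
grip_width: 0.457
```

```bash
cat > th.py <<'E'
from h import *
C=np.array([.5131,.1755]);PX=-7.2
s=ctrl.get_state();M=rot(s["tool_rot"]).as_matrix()
g=s["ee_pos"]+.045*M[:,1]
v=g[:2]-C;a=np.degrees(np.arctan2(v[1],v[0]))
th=np.radians((110-(a-PX)+180)%360-180)
print("t",s["time_s"],"grasp",g.round(4),"r",np.hypot(*v).round(4),"theta",th.round(3),"F",s["ft_force"].round(1),"w",round(s["grip_width"],3))
print("x",M[:,0].round(3),"y",M[:,1].round(3))
import sys
N=int(sys.argv[1]);dth=float(sys.argv[2])
# planned rows, each dth further, on a 70 mm circle
p=g.copy()
for i in range(1,N+1):
    b=np.radians(110+PX)-(th+i*dth);q=np.array([C[0]+.07*np.cos(b),C[1]+.07*np.sin(b),.190])
    print(i,(th+i*dth).round(2),(M.T@(q-p)*1000).round(1));p=q
E
python3 th.py 8 .12
```

```text
t 2.925 grasp [0.4476 0.155  0.1928] r 0.0686 theta -1.65 F [-0.1  0.3  0.7] w 0.457
x [ 0.397  0.918 -0.   ] y [ 0.001 -0.001 -1.   ]
1 -1.53 [5.8 2.8 6.1]
2 -1.41 [ 7.2 -0.   4.3]
3 -1.29 [ 7.7 -0.   3.4]
4 -1.17 [ 8.  -0.   2.4]
5 -1.05 [ 8.3 -0.   1.4]
6 -0.93 [ 8.4 -0.   0.4]
7 -0.81 [ 8.4 -0.  -0.6]
8 -0.69 [ 8.2  0.  -1.6]
```

The fingers are still closing (40 mm), so I keep closing.

Emit:
apply_moves([
  [[0,0,0],[0,0,0],0],
  [[0,0,0],[0,0,0],0],
  [[0,0,0],[0,0,0],0],
  [[0,0,0],[0,0,0],0],
  [[0,0,0],[0,0,0],0],
])

```text
time_s: 3.55
ee_pos: [0.4471, 0.1548, 0.2378]
tool_rot: [-0.591, 0.591, 0.388, -0.388]
ft_force: [-0.6, -0.5, 0.7]
grip_width: 0.259
```

```bash
python3 th.py 8 .12
```

```text
t 3.55 grasp [0.4471 0.1548 0.1928] r 0.0692 theta -1.652 F [-0.6 -0.5  0.7] w 0.259
x [ 0.397  0.918 -0.001] y [-0.    -0.002 -1.   ]
1 -1.53 [6.1 2.8 5.7]
2 -1.41 [ 7.2 -0.   4.3]
3 -1.29 [ 7.7 -0.   3.4]
4 -1.17 [ 8.  -0.   2.4]
5 -1.05 [ 8.3 -0.   1.4]
6 -0.93 [ 8.4 -0.   0.4]
7 -0.81 [ 8.4 -0.  -0.6]
8 -0.69 [ 8.2 -0.  -1.6]
```

Emit:
apply_moves([
  [[0,0,0],[0,0,0],0],
  [[0.006,0,0.005],[0,0,0],0],
  [[0.007,0,0.004],[0,0,0],0],
  [[0.008,0,0.0035],[0,0,0],0],
  [[0.008,0,0.0025],[0,0,0],0],
])

```text
time_s: 4.18
ee_pos: [0.4452, 0.1862, 0.2377]
tool_rot: [-0.589, 0.594, 0.386, -0.389]
ft_force: [-0.2, -5.3, 1.8]
grip_width: 0.259
```

```bash
python3 th.py 8 .12
```

```text
t 4.175 grasp [0.4452 0.1858 0.1927] r 0.0687 theta -1.196 F [-0.2 -5.3  1.8] w 0.259
x [ 0.399  0.917 -0.007] y [ 0.    -0.007 -1.   ]
1 -1.08 [7.9 2.7 3. ]
2 -0.96 [ 8.4 -0.1  0.7]
3 -0.84 [ 8.4 -0.1 -0.3]
4 -0.72 [ 8.3 -0.1 -1.3]
5 -0.6 [ 8.1 -0.  -2.3]
6 -0.48 [ 7.7 -0.  -3.3]
7 -0.36 [ 7.3 -0.  -4.2]
8 -0.24 [ 6.7 -0.  -5. ]
```

The handle is gripped and the wheel follows, with a force of about 5 N as expected. I continue around the arc.

Emit:
apply_moves([
  [[0.008,0,0.002],[0,0,0],0],
  [[0.0084,0,0.001],[0,0,0],0],
  [[0.0084,0,-0.0003],[0,0,0],0],
  [[0.0083,0,-0.0013],[0,0,0],0],
  [[0.008,0,-0.0023],[0,0,0],0],
])

```text
time_s: 4.8
ee_pos: [0.4615, 0.221, 0.2377]
tool_rot: [-0.586, 0.596, 0.383, -0.393]
ft_force: [-7.4, -9.7, 7.0]
grip_width: 0.258
```

```bash
python3 th.py 8 .12
```

```text
t 4.8 grasp [0.4613 0.2201 0.1927] r 0.0684 theta -0.636 F [-7.4 -9.7  7. ] w 0.258
x [ 0.399  0.917 -0.02 ] y [-0.004 -0.019 -1.   ]
1 -0.52 [ 8.4  2.5 -1.4]
2 -0.4 [ 7.4 -0.1 -3.9]
3 -0.28 [ 6.9 -0.1 -4.7]
4 -0.16 [ 6.3 -0.1 -5.5]
5 -0.04 [ 5.6 -0.1 -6.3]
6 0.08 [ 4.8 -0.1 -6.9]
7 0.2 [ 4.  -0.  -7.4]
8 0.32 [ 3.  -0.  -7.8]
```

Emit:
apply_moves([
  [[0.008,0,-0.002],[0,0,0],0],
  [[0.0075,0,-0.0037],[0,0,0],0],
  [[0.007,0,-0.0047],[0,0,0],0],
  [[0.0063,0,-0.0055],[0,0,0],0],
])

```text
time_s: 5.3
ee_pos: [0.4834, 0.2382, 0.2374]
tool_rot: [-0.586, 0.597, 0.376, -0.399]
ft_force: [-12.3, -6.3, 9.0]
grip_width: 0.265
```

```bash
python3 th.py 6 .1
```

```text
t 5.3 grasp [0.4826 0.2368 0.1925] r 0.0685 theta -0.238 F [-12.3  -6.3   9. ] w 0.265
x [ 0.399  0.916 -0.035] y [-0.019 -0.031 -0.999]
1 -0.14 [ 6.2  2.2 -3.6]
2 -0.04 [ 4.6 -0.2 -5.3]
3 0.06 [ 4.1 -0.2 -5.7]
4 0.16 [ 3.5 -0.2 -6.1]
5 0.26 [ 2.9 -0.1 -6.4]
6 0.36 [ 2.2 -0.1 -6.6]
```

Emit:
apply_moves([
  [[0.0055,0,-0.004],[0,0,-0.5],0],
  [[0.0046,0,-0.0055],[0,0,-0.5],0],
  [[0.0041,0,-0.006],[0,0,-0.5],0],
])

```text
time_s: 5.68
ee_pos: [0.4996, 0.2432, 0.2374]
tool_rot: [-0.591, 0.592, 0.379, -0.396]
ft_force: [-10.7, -5.0, 7.8]
grip_width: 0.262
```

```bash
python3 th.py 6 .1
```

```text
t 5.675 grasp [0.4987 0.2425 0.1925] r 0.0686 theta 0.012 F [-10.7  -5.    7.8] w 0.262
x [ 0.399  0.917 -0.021] y [-0.02  -0.014 -1.   ]
1 0.11 [ 5.   2.3 -5.1]
2 0.21 [ 3.2 -0.1 -6.2]
3 0.31 [ 2.5 -0.1 -6.5]
4 0.41 [ 1.9 -0.1 -6.7]
5 0.51 [ 1.2 -0.1 -6.9]
6 0.61 [ 0.5 -0.1 -7. ]
```

Emit:
apply_moves([
  [[0.0042,0,-0.0055],[0,0,-0.3],0],
  [[0.0032,0,-0.0062],[0,0,-0.3],0],
  [[0.0025,0,-0.0055],[0,0,0],0],
  [[0,0,0],[0,0,0],0],
])

```text
time_s: 6.18
ee_pos: [0.5158, 0.2447, 0.2376]
tool_rot: [0.594, -0.589, -0.378, 0.397]
ft_force: [4.1, -2.9, -2.1]
grip_width: 0.261
```

```bash
python3 th.py 3 .05
python3 - <<'E'
from h import *
for n in("top","side"):
    im,d=ctrl.camera(n); cv2.imwrite(f"pics/{n}3.png",im)
E
```

```text
t 6.175 grasp [0.5146 0.2443 0.1926] r 0.0689 theta 0.245 F [ 4.1 -2.9 -2.1] w 0.261
x [ 0.398  0.917 -0.018] y [-0.027 -0.008 -1.   ]
1 0.3 [ 2.3  2.5 -2.9]
2 0.35 [ 1.1 -0.1 -3.3]
3 0.4 [ 0.9 -0.1 -3.4]
```

View pics/top3.png

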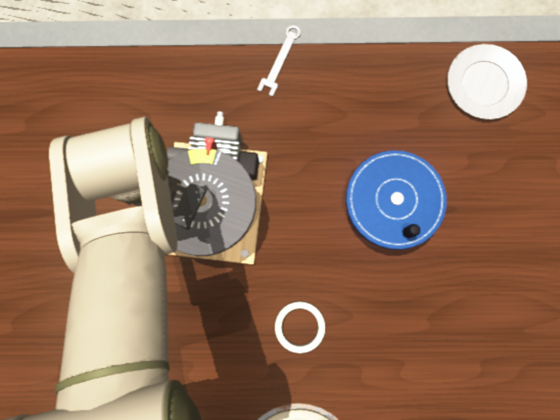

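View pics/side3.png

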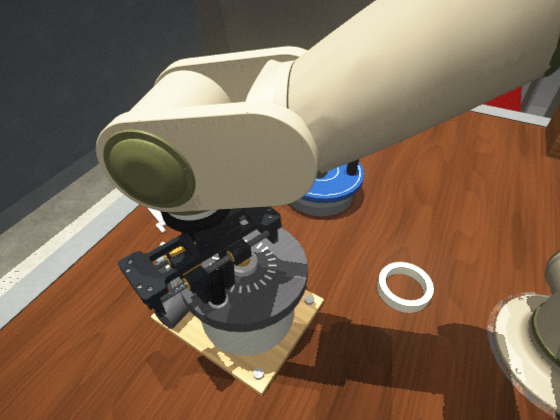

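The red pointer at (209,146) is over the yellow sector (188–217, 157), and the turntable is unchanged. One small nudge towards mid-sector, then I let go with a half opening, enough to clear the handle and keep off the nut.

Emit:
apply_moves([
  [[0.0015,0,-0.005],[0,0,0],0],
  [[0,0,0],[0,0,0],0],
  [[0,0,0],[0,0,0],0.5],
  [[0,0,0],[0,0,0],0.5],
  [[0,0,0],[0,0,0],0.5],
  [[0,0,0],[0,0,0],0.5],
  [[0,0,0],[0,0,0],0.5],
])

```text
time_s: 7.15
ee_pos: [0.5197, 0.245, 0.237]
tool_rot: [0.595, -0.587, -0.377, 0.398]
ft_force: [-0.4, -0.0, 0.3]
grip_width: 0.502
```

```bash
python3 th.py 1 .05
python3 - <<'E'
from h import *
for n in("top","side"):
    im,d=ctrl.camera(n); cv2.imwrite(f"pics/{n}4.png",im[100:340,60:380] if n=="side" else im[100:270,130:280])
cv2.imwrite("pics/side4b.png",cv2.resize(cv2.imread("pics/side4.png"),None,fx=2,fy=2))
E
```

```text
t 7.15 grasp [0.5183 0.2446 0.192 ] r 0.0693 theta 0.299 F [-0.4 -0.   0.3] w 0.502
x [ 0.398  0.917 -0.019] y [-0.031 -0.007 -1.   ]
1 0.35 [ 1.7  1.9 -3.2]
```

View pics/side4b.png

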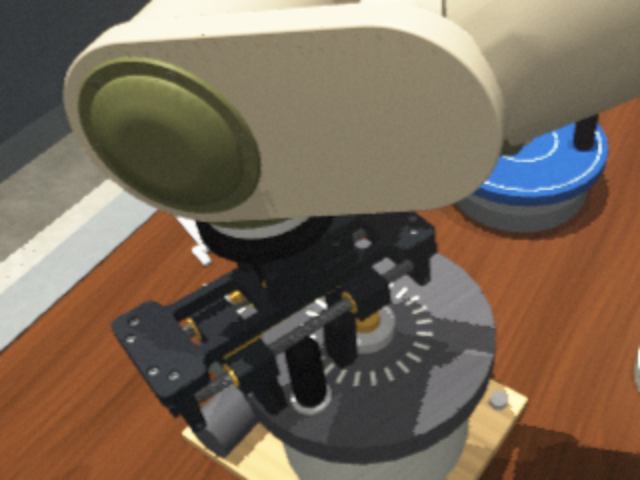

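The fingers are clear on both sides of the handle (310,370 in the enlarged crop), and the force is zero. I'll rise straight up along the tool axis.

Emit:
apply_moves([
  [[0,-0.02,0],[0,0,0],0.5],
  [[0,-0.025,0],[0,0,0],0.5],
  [[0,-0.04,0],[0,0,0],0.5],
  [[0,-0.05,0],[0,0,0],0.5],
  [[0,-0.03,0],[0,0,0],0.5],
  [[0.03,0,0.045],[0,0,0],0.5],
  [[0.03,0,0.045],[0,0,0],0.5],
  [[0,0,0],[0,0,0],0.5],
])

```text
time_s: 8.25
ee_pos: [0.465, 0.3387, 0.4085]
tool_rot: [0.596, -0.587, -0.377, 0.398]
ft_force: [-0.5, 0.2, 0.5]
grip_width: 0.499
```

Emit:
apply_moves([
  [[0.03,0,0.045],[0,0,0],0.5],
  [[0.03,0,0.045],[0,0,0],0.5],
  [[0.03,0,0.045],[0,0,0],0.5],
  [[0,0,0],[0,0,0],0.5],
  [[0,0,0],[0,0,0],0.5],
])

```text
time_s: 8.88
ee_pos: [0.379, 0.4758, 0.409]
tool_rot: [0.596, -0.589, -0.375, 0.397]
ft_force: [-0.4, -0.5, -0.7]
grip_width: 0.501
```

Run:
```python
from h import *
im,d=ctrl.camera("top"); cv2.imwrite("pics/top5.png",im)
P=pts("top",d);H=P[...,2]
C=np.array([.5131,.1755])
n,l,st,c=cv2.connectedComponentsWithStats(((H>.195)&(H<.225)&(np.hypot(P[...,0]-C[0],P[...,1]-C[1])<.11)).astype(np.uint8))
for i in range(1,n):
    if st[i,4]>15:
        p=onplane("top",c[i],.211)[:2];v=p-C;print(st[i],p,np.hypot(*v),"theta",np.radians(110-7.2-np.degrees(np.arctan2(v[1],v[0]))))
n,l,st,c=cv2.connectedComponentsWithStats(((H>.09)&(H<.145)&(np.arange(560)[None]>330)).astype(np.uint8))
for i in range(1,n):
    if st[i,4]>15: print("tt",st[i],c[i])
s=ctrl.get_state();print(s["time_s"],s["ee_pos"],s["ft_force"],abs(s["qvel"]).max())
```

```text
[149 187  15  15 163] [0.5167545  0.24381087] 0.06840854988003879 theta 0.2768492000259143
tt [403 224  17  14 181] [411.1878453  230.49171271]
8.925 [0.37900209 0.47575173 0.40905516] [ 0.54901512 -0.95746072  0.79254632] 0.009066072107979009
```

View pics/top5.png

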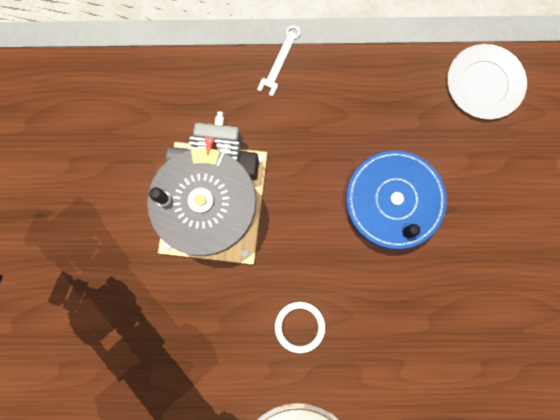

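The white mark at (222,157) is past the pointer at (209,147), and the pointer stands over the yellow sector (193–217). The turntable handle is still at (412,231) and the arm is clear.

```bash
python3 -c "
from cell import ctrl
print(ctrl.close_job())"
```

```text
the job is handed in; nothing more can be done
None
```

I gripped the flywheel handle and turned the wheel slowly clockwise from about −1.65 rad, through the compression stroke. I let go in the yellow sector, moved the arm clear and handed the job in at about 9 s.

- **Flywheel:** after release, the top camera put the angle at 0.28 rad. The arm pose at release gave 0.30 rad. The last picture shows the red pointer over the yellow sector, with the white mark past it. I did not measure the wheel's speed after letting go.
- **Turntable:** its handle showed in the same pixel box before and after, so it did not move.
- **Arm:** it stood still, well clear of the engine, with only about 1 N of sensor noise.
- **Forces:** the tool reading peaked at about 16 N near the compression peak, above the expected 8 N at the handle. I put the excess down to some side load, since the tool had tilted about 2°. It was still far under the limits. No check failed.

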